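Plug a television board into its test jig past the cam lock

TASK

Plug the television board into its test jig. Push the red cam lever round with the fingertips, either way, until it points straight away from the carriage at the green dot, so that the cam's low side faces the carriage; only then push the blue carriage by its yellow push plate fully home into the two black sockets. Nothing is to be lifted: leave the green board seated in the carriage and the things around the jig where they are.

Things in the scene. Friction and masses are not known exactly. Their poses are not given: they have to be found in the camera images.
- jig: Fixed aluminium base plate, 290 x 170 x 10 mm, on the table. Origin: centre of its underside. Its +x (long) axis is forward, the carriage's way, roughly to the robot's left; z up. On its centre line, rear to front: push plate, carriage, roller, cam pivot (x = +65 mm), green dot (x = +138 mm). Two black sockets, 30 x 28 mm, tops 26 mm above the table, at x = +50, y = +-60 mm.
- cam_axis (a point): Point on the cam's vertical pivot, 45 mm above the table, at x = +65 mm, y = 0 in the jig's frame.
- cam (a joint): Cam angle (rad), anticlockwise from above. Brass disc (radius 30 mm, 14 mm off the pivot, 12 to 30 mm above the table) and red lever turn together; the disc bulges where the lever points. 0: high point, lever pointing back at the carriage. +3.14 or -3.14: low point, lever pointing forward at the green dot. Stops at +-3.35. Starts within +-1.5. Friction 0.3 N m, no spring; stays where left.
- lever_end (a point): Outer end of the red lever, on its centre line, 47 mm above the table and 68 mm from the pivot. The lever is a straight bar from the pivot to this point, 12 mm thick, its flat sides upright from 34 to 60 mm above the table; the roller tops out at 34 mm and the parts on the board at 39 mm; the cam hub is 61 mm high.
- carriage (a joint): Travel of the blue carriage along the jig's +x (m): 0 at the start, 0.045 fully home at a solid stop, its brass plugs in the sockets. 3 N of friction, no spring: stays where left. Its steel roller (front, on the centre line) meets the cam at 0.022 to 0.036 unless the cam is within about 0.5 rad of its low point.
- push_face (a point): Centre of the rear face of the yellow push plate at the rear of the carriage, 47 mm above the table; moves with the carriage. The face is upright, looks to the jig's -x, is 90 mm wide and rises to 68 mm above the table, 8 mm thick; free space behind it.
- board: Loose green circuit board, 76 x 124 x 3 mm with parts up to 19 mm high on it, lying in the carriage's shallow nest in front of the push plate; rides along. Origin: centre of its underside, 20 mm above the table and 50 mm in front of the push face. Not to be lifted.
- screwdriver: Loose yellow screwdriver, 170 mm long, lying beside the jig, along it, on its +y side. Origin near its middle. Leave alone.
- screw_dish: Loose steel dish, 60 mm across, 28 mm high, beside the jig on its -y side. Origin: centre of its underside. Leave alone.
- multimeter: Loose green multimeter, 150 x 80 x 44 mm, at the robot's left. Origin: centre of its underside. Leave alone.
- spray_can: Loose can, 52 mm across, 150 mm high, at the robot's right. Origin: centre of its underside. Leave alone.
- tape_roll: Loose black tape roll, 72 mm across, 19 mm high, at the robot's right. Origin: centre of its underside. Leave alone.
- spare_board: Loose spare circuit board, 110 x 75 mm, 21 mm high, at the robot's right. Origin: centre of its underside. Leave alone.

How it is judged (in metres and radians):
On the way, in this order (a step that is already met when the one before it is completed fails the run):
1. the cam is turned to its low point while the carriage is still back ((value of joint cam above 2.79 rad or value of joint cam below -2.79 rad) and value of joint carriage below 0.016 m), for 0.1 s.
2. the carriage is pushed fully home ((value of joint cam above 2.79 rad or value of joint cam below -2.79 rad) and value of joint carriage above 0.0425 m), for 0.2 s.
At the end, for the whole second after the job is handed in: The cam is within 0.35 rad of its low point (lever pointing forward), the carriage is within 2.5 mm of its stop (joint above 0.0425), and the board lies flat and still in the carriage's nest (all of step 2 and horizontal distance between board and push_face below 0.062 m and angle between board's own z axis and vertical below 0.12 rad and height (world z) of board below 0.026 m and linear speed of board below 0.02 m/s); the robot touches nothing.
It fails at once if the carriage is pushed forward (over 16 mm) before the cam is at its low point (value of joint cam between -2.6 and 2.6 rad and value of joint carriage above 0.016 m).
It fails at once if the board is lifted or tipped out of the carriage (height (world z) of board above 0.03 m or angle between board's own z axis and vertical above 0.2 rad).
It fails at once if a thing beside the jig is moved by more than 25 mm (distance of any of screwdriver, screw_dish, multimeter, spray_can, tape_roll, spare_board from where it was at the start of the episode above 0.025 m).
It also fails if it takes over 58 s, if anything falls off the work surface, if the arm or the gripper's body presses on something with over 40 N, if the wrist force passes 120 N, or if a joint passes its speed limit or range.

ROBOT

A 6-joint arm with a two-finger parallel gripper is mounted at the origin on the work surface. World frame = base frame: x ahead of the robot, y to its left, z up, the work surface at z = 0. Lengths are in mm, angles in rad, forces in N, time in s.
With the tool pointing down it reaches from about 350 to 875 mm from the base axis. Payload 4.2 kg.
Tool frame: the origin (TCP) lies midway between the tips of the shut fingers; the grasp point (between the pads) lies arm.grip_depth behind it (arm.grip_depth is the distance from the TCP to the grasp point, in mm); z points along the fingers, y is the direction in which the jaws open and shut (so a half turn about z gives the same grasp; the last joint's range is limited). The gripper opens to 85 mm and grips with 20 to 120 N. Pads are 22 mm wide; open, the fingers measure 114 mm over their backs; the gripper's body (76 mm by 85 mm) begins 54 mm behind the grasp point. The pads swing forward as they close: fully open they stand 13 mm farther back than shut.
Start: joints at [1.515, 0.385, 0.008, 0, -1.194, -0.259], TCP at [193.484, 594.275, 231.312] pointing down, gripper open.
Joint ranges: [-3.14, 3.14], [-1.21, 2.06], [-1.07, 1.41], [-3.16, 2.05], [-2.99, -0.16], [-3.1, 3.1]. Speed limits (rad/s): [2.79, 2.79, 3.14, 3.14, 3.14, 3.14].

INTERFACE

Orientations are given as a unit quaternion [x, y, z, w].
In Python, from bench import arm gives the robot as it stands.
- The arm moves only by the tool play_rows, never from a script. Its argument "motion" is one flat list of numbers, 7 for each row, row after row: the opening in per cent of the stroke, from 0 (shut) to 100 (fully open), then the shift along the world's x, y, z in cm, then the turn, a rotation vector about the world's x, y, z in degrees. A call has 1 to 5 rows; each row is the pose to reach, as a shift and turn from the pose commanded when the call began; what a row does not reach only later rows make up. A row lasts 1/8 s, in which the tool goes at most 62.5 mm and 10.7 degrees, less where a joint would pass 70% of its speed; a pose out of reach is approached as far as the arm can. A call with a gripper value outside its range is refused whole. The fingers move at their own pace and stop on an object; the grip force is fixed at half the most. Time passes only in rows, so rows that repeat a pose let the fingers close. It gives the time, the measured TCP pose, the force and the opening at its end, in the units of the state.
- arm.read_state(): the state, without advancing time (a new reading comes with each control period).
- arm.get_image(name): name is "scene" or "side" or "wrist"; returns (picture, depth): 384x512x3 uint8, red, green, blue; 384x512 float32, mm along the optical axis (not along the pixel's ray), 0 where there is no reading.
- arm.camera_info(name): a dict with "fovy" (degrees; the focal length in pixels is half the picture's height over the tangent of half this angle, whatever the lens; pixels are square), "cx", "cy" (the principal point, pixels), "k1" (the pictures are not rectified: a ray, as slopes to the right and down, at radius r is drawn at 1 + k1 r^2 times it, then the intrinsics apply), "R" (3x3) and "t" (3): a world point X has camera coordinates R X + t. Camera axes: x right, y down, z forward; pixel columns grow to the right and rows downward; lengths in mm; the calibration is good to about 2 mm. A picture is of the moment at which its call begins: read the wrist's pose just before it. camera_info takes no time and is no camera call; for the wrist camera it gives the pose at the moment of the call.
- arm.job_done(): hands the job in, once; it reports no verdict.
Trained networks look in the newest picture that a camera, given by its name, has taken for a name from the list of things; names that differ only in an ending like _2 or _b are one class to them, and where a whole thing is asked for, a point or a joint stands for the part that bears it (a point fixed in the world has none). Each returns a list of dicts, best first, with "confidence" (0 to 1); they miss things now and then, are a little off and sometimes report something else, mostly with a low value. They report only what shows in the picture. A call takes as long as a camera call.
- arm.outline_of(thing, camera): "mask" (384x512 bool, what is visible of it) and "extent" ([left, top, width, height] in pixels, round what is visible of it).
- arm.place_of(thing, camera): "uv" ([column, row] in pixels: a listed point, or the origin of a listed thing).
The state is a dict: "clock": time; "joints": joint angles; "joint_vel": joint speeds; "joint_efforts": joint torques, N m; "position": TCP position; "ee_rot": TCP orientation; "contact_force": force on the tool from outside, world axes, zero at the start; "wrist_torque": the same for the moment, N m; "gripper_width": finger opening in mm.
Only numpy, scipy, OpenCV 4.12 (cv2) and the standard library are available. Lean on these libraries where they do the work, as an engineer would, in place of code of your own. Each camera call takes 0.05 s, during which the arm holds its last target.

## Working session

There is one attempt and no reset: what is moved stays moved. The work goes in short steps, Python scripts to look and compute and a tool call to move; the robot and the scene stay as the last step left them, time stands still between calls to the robot, and variables do not carry over. Pictures are saved under pics/ and viewed, and the job is handed in when it is done.

Besides the shell and the picture viewer there is one more tool, called after ">>>" by a JSON object that holds its "api" and its "payload", one argument or row to a line. play_rows: Moves the arm, as the interface text tells. Its arguments: {"type":"object","properties":{"motion":{"type":"array","items":{"type":"number"}}},"required":["motion"]}

```bash
mkdir -p pics; cat > h.py <<'E'
import numpy as np, cv2
from bench import arm
def ray(info,uv):
    f=192/np.tan(np.radians(info["fovy"])/2)
    d=np.array([(uv[0]-info["cx"])/f,(uv[1]-info["cy"])/f]); s=d.copy()
    for _ in range(30): s=d/(1+info["k1"]*(s@s))
    return np.array([s[0],s[1],1.0])
def atz(info,uv,z):
    R=np.array(info["R"]);t=np.array(info["t"]); c=-R.T@t; d=R.T@ray(info,uv)
    return c+d*(z-c[2])/d[2]
def proj(info,X):
    f=192/np.tan(np.radians(info["fovy"])/2)
    c=np.array(info["R"])@np.array(X)+np.array(info["t"]); s=c[:2]/c[2]; s=s*(1+info["k1"]*(s@s))
    return s*f+[info["cx"],info["cy"]]
E
python3 - <<'E'
from h import *
s=arm.read_state(); print(s["clock"],s["position"],s["ee_rot"],s["gripper_width"],arm.grip_depth)
for n in ["scene","side","wrist"]:
    i=arm.camera_info(n); im,d=arm.get_image(n); cv2.imwrite(f"pics/{n}0.png",im[:,:,::-1]); np.save(f"{n}0.npy",d)
    print(n,i["fovy"],i["k1"],-np.array(i["R"]).T@i["t"])
    for nm,z in [("cam_axis",45),("lever_end",47),("push_face",47),("jig",0),("board",20)]:
        r=arm.place_of(nm,n)
        for q in r[:2]: print(nm,q["confidence"],np.round(q["uv"],1),np.round(atz(i,q["uv"],z),1))
E
```

```text
0.0 [193.32722059 593.72797373 230.20354581] [ 9.87620325e-01 -1.56859434e-01 -1.35324275e-04  1.09286965e-03] 84.87363946196056 18.700000000000003
scene 50.03200085060519 0.010288002223996387 [1193.40772474 -371.37628804  930.72845804]
cam_axis 0.69 [289.6 192.5] [537.7  55.3  45. ]
lever_end 0.62 [264.7 190.3] [500.7  -6.   47. ]
lever_end 0.49 [288.  190.4] [530.2  54.1  47. ]
push_face 0.76 [222.1 204.3] [ 495.6 -136.1   47. ]
jig 0.74 [264.5 208.9] [528.1 -19.6   0. ]
jig 0.4 [266.2 189.4] [462.6  19.1   0. ]
board 0.87 [241.6 209.3] [515.4 -86.3  20. ]
side 56.53704684026036 -0.05693971476410647 [ -87.46775264 -603.18753365  556.6921487 ]
cam_axis 0.76 [240.7 187.1] [551.2  56.9  45. ]
lever_end 0.56 [240.7 197.8] [506.2  10.3  47. ]
push_face 0.86 [274.1 219.6] [ 492.1 -125.8   47. ]
jig 0.68 [251.1 214.2] [519.3 -18.4   0. ]
board 0.73 [261.8 220.6] [495.9 -80.7  20. ]
wrist 66.69772958139018 0.0073253146746910126 [266.89242414 571.13922307 374.96682629]
```

```bash
python3 - <<'E'
import cv2
a=cv2.imread("pics/scene0.png");b=cv2.imread("pics/side0.png")
cv2.imwrite("pics/s1.png",cv2.resize(a[130:280,150:350],(800,600),interpolation=2))
cv2.imwrite("pics/s2.png",cv2.resize(b[130:280,150:350],(800,600),interpolation=2))
E
```

```text
(no output)
```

View pics/scene0.png

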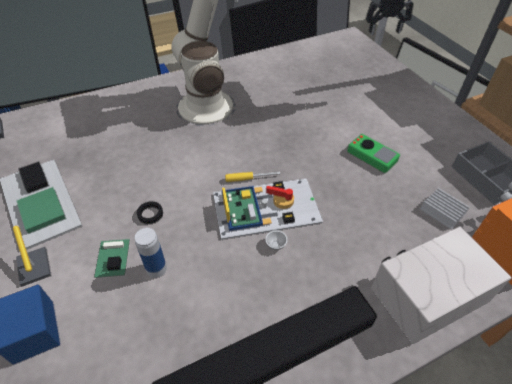

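View pics/s1.png

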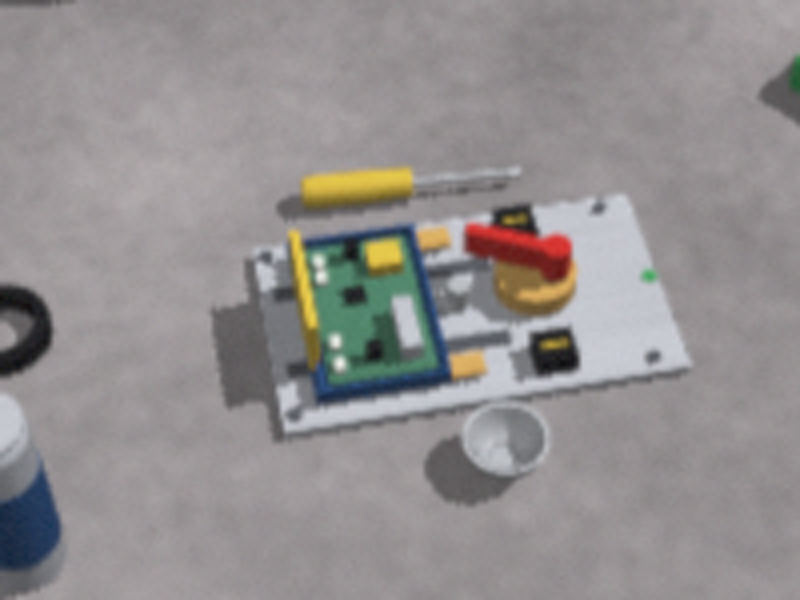

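View pics/s2.png

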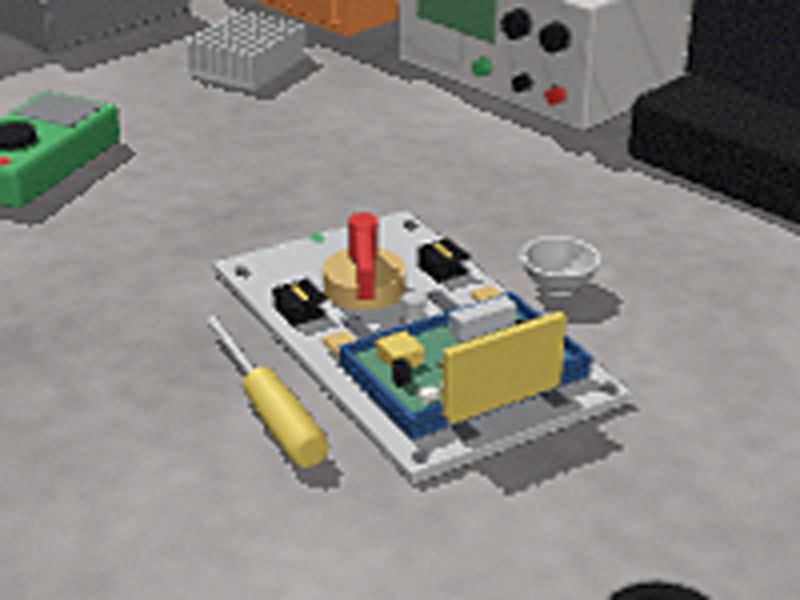

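View pics/wrist0.png

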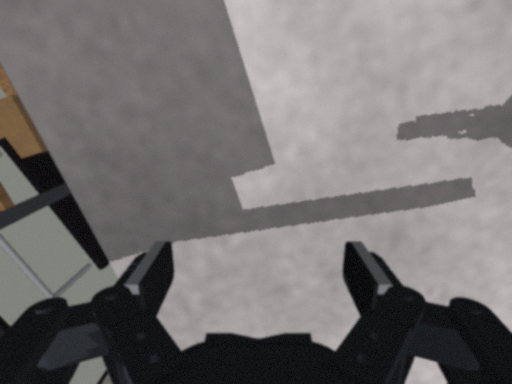

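The scene view shows the lever (crop ~470,235 → hub 555,255) pointing back and toward the screwdriver side. The jig corners and green dot are clear in both views, so I'll fit the jig pose from them.

```bash
cat > fit.py <<'E'
from h import *
from scipy.optimize import least_squares
P=[(-145,85,10),(145,85,10),(145,-85,10),(-145,-85,10),(138,0,10),(65,0,61)]
obs={"scene":[(248,250),(628,195),(690,362),(285,428),(649,276),(556,245)],
"side":[(416,475),(217,265),(402,212),(632,392),(318,238),(363,220)]}
I={n:arm.camera_info(n) for n in obs}
def W(p,q): 
    c,s=np.cos(p[2]),np.sin(p[2]); return np.array([p[0]+c*q[0]-s*q[1],p[1]+s*q[0]+c*q[1],q[2]])
def res(p):
    r=[]
    for n in obs:
        for q,o in zip(P,obs[n]): r+=list(proj(I[n],W(p,q))-(np.array(o)/4+[150,130]))
    return np.array(r)
s=least_squares(res,[525,-10,1.4],loss="soft_l1",x_scale=[100,100,1])
if __name__=="__main__":
    p=s.x; print(p, np.round(res(p).reshape(-1,2),1).tolist())
    for q in [(65,0,45),(138,0,10),(-145,0,0)]: print(q,W(p,q))
    c,si=np.cos(p[2]),np.sin(p[2])
    for n,uv in [("scene",(264.7,190.3)),("side",(240.7,197.8)),("scene",(467/4+150,238/4+130)),("side",(366/4+150,280/4+130)),("scene",(222.1,204.3)),("side",(274.1,219.6))]:
        w=atz(I[n],uv,47)-W(p,(65,0,47)); j=np.array([c*w[0]+si*w[1],-si*w[0]+c*w[1]]); print(n,uv,j+[65,0],"ang",np.degrees(np.arctan2(j[1],j[0]))-180,np.hypot(*j))
    for nm in ["screwdriver","screw_dish","multimeter","spray_can","tape_roll","spare_board"]:
        for n in I:
            r=arm.place_of(nm,n)
            if r: print(nm,n,r[0]["confidence"],np.round(atz(I[n],r[0]["uv"],0)))
E
python3 fit.py
```

```text
[527.25506864 -15.20197812   1.32109841] [[-0.0, -0.6], [-1.2, -1.0], [0.1, 0.4], [-1.0, 1.1], [-0.7, -0.3], [-0.4, -0.3], [-0.5, -1.5], [-1.0, -1.5], [1.0, -1.4], [0.2, -1.3], [-0.2, -0.6], [0.2, -0.7]]
(65, 0, 45) [543.31730008  47.78218434  45.        ]
(138, 0, 10) [561.35642154 118.51824372  10.        ]
(-145, 0, 0) [ 491.42393697 -155.70510977    0.        ]
scene (264.7, 190.3) [ 2.31673954 28.00058343] ang -24.070293372591635 68.65292283966434
side (240.7, 197.8) [19.52306852 26.73790841] ang -30.453162059570587 52.75478217986236
scene (266.75, 189.5) [ 8.7523534  29.82674614] ang -27.93590945155387 63.666573122620996
side (241.5, 200.0) [ 8.17419392 30.68103441] ang -28.365220354442982 64.57939384350048
scene (222.1, 204.3) [-124.95104261    0.81703052] ang -0.246443038433398 189.9527997343463
side (274.1, 219.6) [-115.83880187    6.73671802] ang -2.1334310075944813 180.96423854076784
screwdriver scene 0.8 [389.  -6.   0.]
screwdriver side 0.66 [543. -82.   0.]
screw_dish scene 0.81 [651. -49.   0.]
screw_dish side 0.69 [649. -50.   0.]
multimeter scene 0.93 [485. 387.   0.]
multimeter side 0.78 [477. 391.   0.]
spray_can scene 0.85 [ 586. -367.   -0.]
spray_can side 0.68 [ 588. -363.    0.]
tape_roll scene 0.75 [ 403. -318.    0.]
tape_roll side 0.88 [ 392. -332.    0.]
spare_board scene 0.8 [ 497. -456.    0.]
spare_board side 0.55 [ 498. -457.    0.]
```

```bash
cat > plan.py <<'E'
from fit import *
p=s.x
def go(*pts):
    st=arm.read_state(); b=np.array(st["position"]); print("t",st["clock"],"pos",np.round(b,1),"F",np.round(st["contact_force"],1),"w",round(st["gripper_width"],1),"q",np.round(st["ee_rot"],3))
    c,si=np.cos(p[2]),np.sin(p[2]); w=b[:2]-p[:2]; print("jig xy",np.round([c*w[0]+si*w[1],-si*w[0]+c*w[1]],1))
    for q in pts: print(q,"delta cm",np.round((W(p,q)-b)/10,2))
E
python3 -c "
from plan import *
go((4.5,-7.5,150),(4.5,-7.5,47))"
```

```text
t 1.5 pos [193.5 594.3 231.3] F [0.7 1.1 0. ] w 85.2 q [ 0.988 -0.157  0.    -0.   ]
jig xy [508.1 474. ]
(4.5, -7.5, 150) delta cm [ 34.21 -60.7   -8.13]
(4.5, -7.5, 47) delta cm [ 34.21 -60.7  -18.43]
```

>>> {"api": "play_rows", "payload": {
  "motion": [0,6,-6,0,0,0,0,0,12,-14,0,0,0,0,0,17,-22,0,0,0,0,0,22,-30,0,0,0,0,0,26,-37,0,0,0,0]
}}

```text
clock: 2.12
position: [379.9, 342.5, 231.6]
ee_rot: [0.988, -0.157, 0.0, -0.0]
contact_force: [1.4, 0.4, -0.1]
gripper_width: 0.1
```

```bash
python3 -c "
from plan import *
go((4.5,-7.5,130),(4.5,-7.5,47))"
```

```text
t 2.125 pos [379.9 342.5 231.6] F [ 1.4  0.4 -0.1] w 0.1 q [ 0.988 -0.157  0.    -0.   ]
jig xy [310.2 231.2]
(4.5, -7.5, 130) delta cm [ 15.57 -35.52 -10.16]
(4.5, -7.5, 47) delta cm [ 15.57 -35.52 -18.46]
```

>>> {"api": "play_rows", "payload": {
  "motion": [0,0,0,0,0,0,0,0,0,0,0,0,0,0]
}}

```text
clock: 2.38
position: [379.3, 344.3, 231.6]
ee_rot: [0.988, -0.157, 0.0, -0.0]
contact_force: [-0.2, 0.7, -0.4]
gripper_width: -0.1
```

```bash
python3 -c "
from plan import *
go((4.5,-7.5,130),(4.5,-7.5,47))"
```

```text
t 2.375 pos [379.3 344.3 231.6] F [-0.2  0.7 -0.4] w -0.1 q [ 0.988 -0.157  0.    -0.   ]
jig xy [311.8 232.2]
(4.5, -7.5, 130) delta cm [ 15.64 -35.7  -10.16]
(4.5, -7.5, 47) delta cm [ 15.64 -35.7  -18.46]
```

>>> {"api": "play_rows", "payload": {
  "motion": [0,15.6,-35.7,-8,0,0,3.6,0,15.6,-35.7,-8,0,0,3.6,0,15.6,-35.7,-8,0,0,3.6,0,15.6,-35.7,-8,0,0,3.6,0,15.6,-35.7,-8,0,0,3.6]
}}

```text
clock: 3.0
position: [502.7, 63.7, 168.3]
ee_rot: [0.992, -0.124, 0.001, -0.0]
contact_force: [0.7, 0.6, 1.0]
gripper_width: -0.1
```

>>> {"api": "play_rows", "payload": {
  "motion": [0,0,0,0,0,0,0]
}}

```text
clock: 3.12
position: [502.1, 61.6, 167.0]
ee_rot: [0.992, -0.128, -0.001, 0.001]
contact_force: [0.2, 1.2, -0.2]
gripper_width: 0.3
```

```bash
python3 -c "
from plan import *
go((4.5,-7.5,90),(4.5,-7.5,47))"
```

```text
t 3.125 pos [502.1  61.6 167. ] F [ 0.2  1.2 -0.2] w 0.3 q [ 0.992 -0.128 -0.001  0.001]
jig xy [68.3 43.3]
(4.5, -7.5, 90) delta cm [ 3.35 -7.43 -7.7 ]
(4.5, -7.5, 47) delta cm [  3.35  -7.43 -12.  ]
```

>>> {"api": "play_rows", "payload": {
  "motion": [0,3.4,-7.4,-4,0,0,0,0,3.4,-7.4,-4,0,0,0,0,3.4,-7.4,-4,0,0,0]
}}

```text
clock: 3.5
position: [535.8, -9.7, 127.3]
ee_rot: [0.992, -0.126, -0.001, 0.0]
contact_force: [0.2, -1.0, 0.2]
gripper_width: -0.2
```

```bash
python3 - <<'E'
from plan import *
go((4.5,-7.5,47))
for n in ["scene","side","wrist"]:
    i=arm.camera_info(n); im,d=arm.get_image(n); im=im.copy()
    for q,c in [((65,0,61),(255,0,255)),((138,0,10),(255,0,255)),((145,85,10),(0,255,255)),((145,-85,10),(0,255,255)),((-145,85,10),(0,255,255)),((-145,-85,10),(0,255,255)),((5,30,47),(255,255,255)),((-120,0,47),(255,255,255))]:
        u=proj(i,W(p,q)); cv2.circle(im,tuple(int(round(v)) for v in u),1,c,-1)
    if n!="wrist": im=cv2.resize(im[130:280,150:350],(800,600),interpolation=2)
    cv2.imwrite(f"pics/{n}1.png",im[:,:,::-1])
E
```

```text
t 3.5 pos [535.8  -9.7 127.3] F [ 0.2 -1.   0.2] w -0.2 q [ 0.992 -0.126 -0.001  0.   ]
jig xy [ 7.4 -6.9]
(4.5, -7.5, 47) delta cm [-0.01 -0.3  -8.03]
```

View pics/scene1.png

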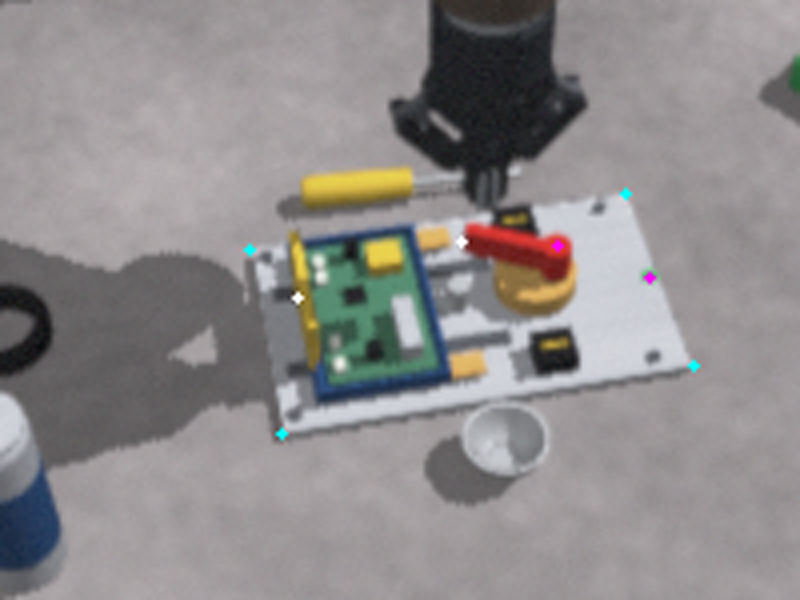

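View pics/side1.png

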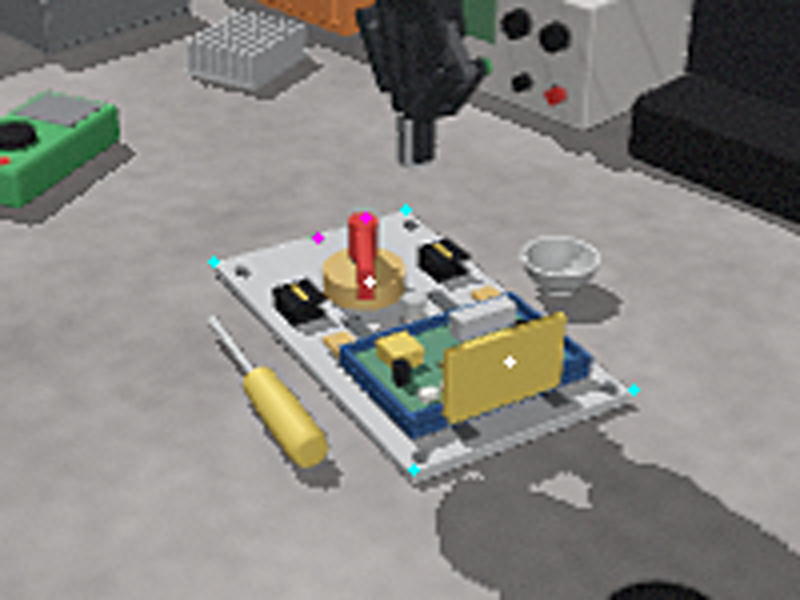

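View pics/wrist1.png

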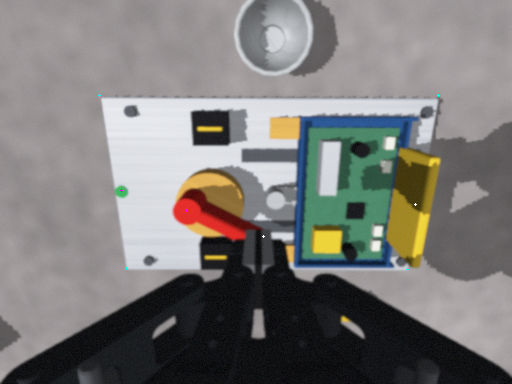

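The fit agrees in all three views: in the wrist view the green dot sits at (121,191), on its marker. Descending next to the lever now.

>>> {"api": "play_rows", "payload": {
  "motion": [0,0,-0.3,-4,0,0,0,0,0,-0.3,-8,0,0,0,0,0,-0.3,-8,0,0,0]
}}

```text
clock: 4.03
position: [533.7, -12.4, 46.8]
ee_rot: [0.992, -0.125, -0.003, 0.001]
contact_force: [-0.0, 0.3, -0.1]
gripper_width: -0.3
```

```bash
cat >> plan.py <<'E'
def arc(phis,r=50,extra=0):
    out=[]
    for a in phis:
        f=np.radians(a); d=6+14.5*abs(np.sin(f))+11*abs(np.cos(f))+extra
        u=np.array([np.cos(f),np.sin(f)]); n=np.array([-u[1],u[0]])
        q=np.array([65,0])+r*u+d*n; out.append((round(q[0],1),round(q[1],1),47))
    return out
E
python3 -c "
from plan import *
go(*arc(range(150,-1,-15)))"
```

```text
t 4.025 pos [533.7 -12.4  46.8] F [-0.   0.3 -0.1] w -0.3 q [ 0.992 -0.125 -0.003  0.001]
jig xy [ 4.3 -5.5]
(np.float64(10.3), np.float64(5.3), 47) delta cm [-0.9   0.85  0.02]
(np.float64(12.7), np.float64(18.4), 47) delta cm [-2.11  1.41  0.02]
(np.float64(19.2), np.float64(31.3), 47) delta cm [-3.2   2.36  0.02]
(np.float64(30.0), np.float64(42.4), 47) delta cm [-4.01  3.68  0.02]
(np.float64(44.5), np.float64(50.0), 47) delta cm [-4.39  5.27  0.02]
(np.float64(55.9), np.float64(54.2), 47) delta cm [-4.51  6.48  0.02]
(np.float64(69.2), np.float64(55.3), 47) delta cm [-4.29  7.79  0.02]
(np.float64(83.4), np.float64(52.3), 47) delta cm [-3.65  9.1   0.02]
(np.float64(96.9), np.float64(44.7), 47) delta cm [-2.58 10.22  0.02]
(np.float64(108.0), np.float64(32.6), 47) delta cm [-1.13 10.99  0.02]
(np.float64(115.0), np.float64(17.0), 47) delta cm [ 0.55 11.29  0.02]
```

>>> {"api": "play_rows", "payload": {
  "motion": [0,-0.9,0.9,0,0,0,0,0,-2.1,1.4,0,0,0,0,0,-3.2,2.4,0,0,0,0,0,-4,3.7,0,0,0,0]
}}

```text
clock: 4.53
position: [499.4, 24.8, 51.8]
ee_rot: [0.992, -0.125, 0.005, -0.002]
contact_force: [6.0, -6.0, 2.8]
gripper_width: -0.2
```

```bash
python3 - <<'E'
from plan import *
go(*arc(range(90,-1,-15)))
for n in ["scene","wrist"]:
    im,d=arm.get_image(n)
    if n!="wrist": im=cv2.resize(im[130:280,150:350],(800,600),interpolation=2)
    cv2.imwrite(f"pics/{n}2.png",im[:,:,::-1])
E
```

```text
t 4.525 pos [499.4  24.8  51.8] F [ 6.  -6.   2.8] w -0.2 q [ 0.992 -0.125  0.005 -0.002]
jig xy [31.8 36.8]
(np.float64(44.5), np.float64(50.0), 47) delta cm [-0.96  1.55 -0.48]
(np.float64(55.9), np.float64(54.2), 47) delta cm [-1.09  2.76 -0.48]
(np.float64(69.2), np.float64(55.3), 47) delta cm [-0.87  4.08 -0.48]
(np.float64(83.4), np.float64(52.3), 47) delta cm [-0.23  5.38 -0.48]
(np.float64(96.9), np.float64(44.7), 47) delta cm [ 0.85  6.5  -0.48]
(np.float64(108.0), np.float64(32.6), 47) delta cm [ 2.29  7.27 -0.48]
(np.float64(115.0), np.float64(17.0), 47) delta cm [ 3.98  7.57 -0.48]
```

View pics/wrist2.png

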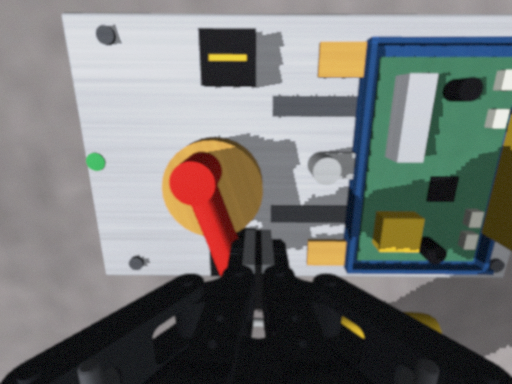

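View pics/scene2.png

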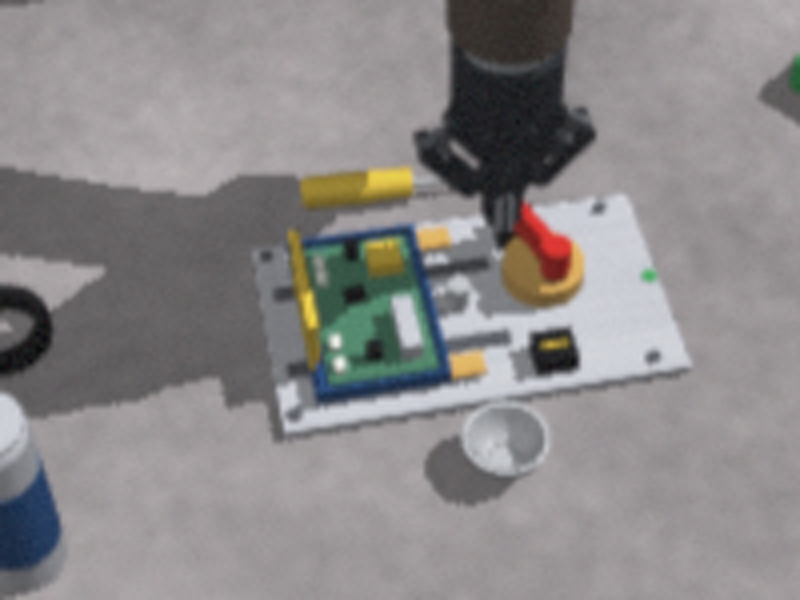

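The lever is turning as planned and is now roughly perpendicular: in the wrist view it runs from the hub (195,180) to (228,270).

>>> {"api": "play_rows", "payload": {
  "motion": [0,-0.4,1.6,0,0,0,0,0,-0.5,2.8,0,0,0,0,0,-0.3,4.1,0,0,0,0,0,0.4,5.4,0,0,0,0,0,1.4,6.5,0,0,0,0]
}}

```text
clock: 5.25
position: [505.6, 86.4, 48.3]
ee_rot: [0.992, -0.126, -0.004, 0.003]
contact_force: [-4.1, -7.0, 1.0]
gripper_width: -0.1
```

```bash
python3 - <<'E'
from plan import *
go(*arc([30,15,0]))
for n in ["scene","wrist"]:
    im,d=arm.get_image(n)
    if n!="wrist": im=cv2.resize(im[130:280,150:350],(800,600),interpolation=2)
    cv2.imwrite(f"pics/{n}3.png",im[:,:,::-1])
E
```

```text
t 5.25 pos [505.6  86.4  48.3] F [-4.1 -7.   1. ] w -0.1 q [ 0.992 -0.126 -0.004  0.003]
jig xy [93.1 46.1]
(np.float64(96.9), np.float64(44.7), 47) delta cm [ 0.23  0.33 -0.13]
(np.float64(108.0), np.float64(32.6), 47) delta cm [ 1.68  1.11 -0.13]
(np.float64(115.0), np.float64(17.0), 47) delta cm [ 3.36  1.4  -0.13]
```

View pics/wrist3.png

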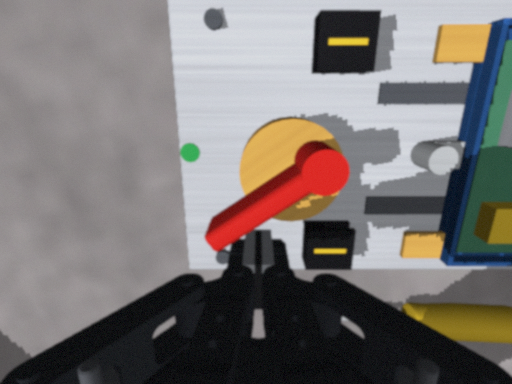

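View pics/scene3.png

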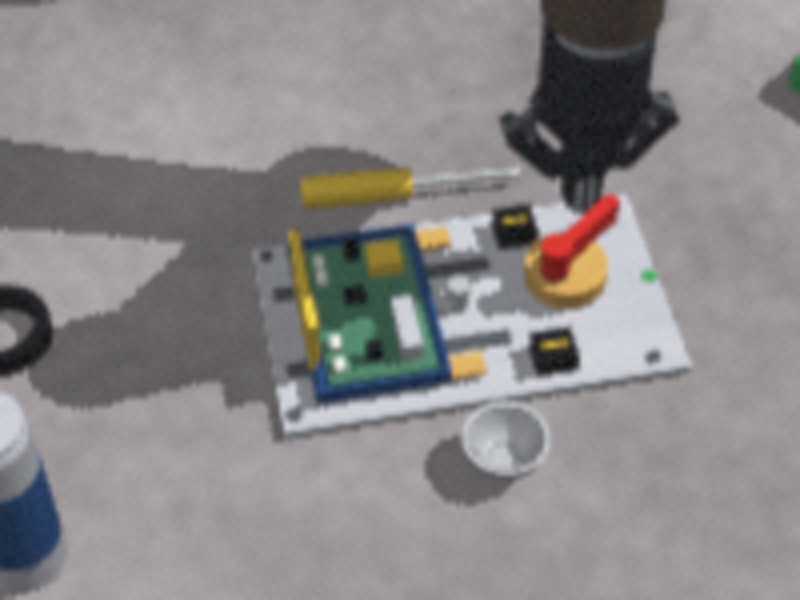

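>>> {"api": "play_rows", "payload": {
  "motion": [0,0.8,0.5,0,0,0,0,0,1.5,0.8,0,0,0,0,0,2.5,1,0,0,0,0,0,3.4,1,0,0,0,0,0,3.4,1,0,0,0,0]
}}

```text
clock: 5.98
position: [539.6, 96.9, 47.3]
ee_rot: [0.992, -0.127, -0.004, 0.002]
contact_force: [-4.6, -2.8, -0.1]
gripper_width: 0.1
```

```bash
python3 - <<'E'
from plan import *
go(*arc([0]))
for n in ["scene","side","wrist"]:
    im,d=arm.get_image(n); im=im.copy(); i=arm.camera_info(n)
    for q in [(65,0,60),(133,0,60)]:
        u=proj(i,W(p,q)); cv2.circle(im,tuple(int(round(v)) for v in u),1,(255,255,255),-1)
    if n!="wrist": im=cv2.resize(im[130:280,150:350],(800,600),interpolation=2)
    cv2.imwrite(f"pics/{n}4.png",im[:,:,::-1])
E
```

```text
t 5.975 pos [539.6  96.9  47.3] F [-4.6 -2.8 -0.1] w 0.1 q [ 0.992 -0.127 -0.004  0.002]
jig xy [111.7  15.7]
(np.float64(115.0), np.float64(17.0), 47) delta cm [-0.04  0.35 -0.03]
```

View pics/wrist4.png

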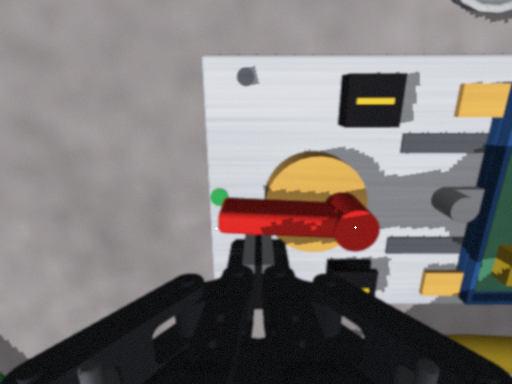

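View pics/scene4.png

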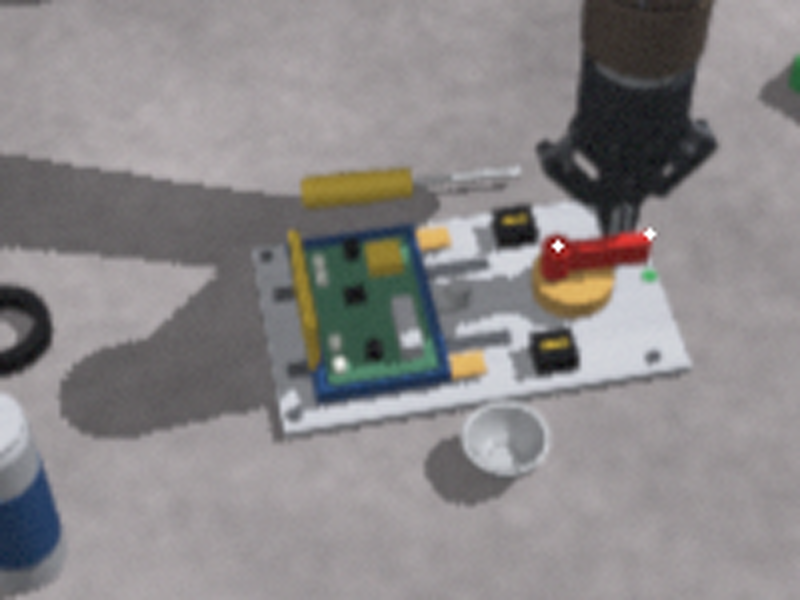

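The lever now lies along the jig axis toward the green dot, about 5° past low and well within 20°. Retreating and going behind the push plate.

>>> {"api": "play_rows", "payload": {
  "motion": [0,-2,0.5,0,0,0,0,0,-3,0.8,2,0,0,0,0,-3,0.8,8,0,0,0,0,-3,0.8,12,0,0,0,0,-3,0.8,12,0,0,0]
}}

```text
clock: 6.75
position: [515.8, 108.1, 172.9]
ee_rot: [0.992, -0.125, 0.005, -0.003]
contact_force: [0.2, 0.8, 0.2]
gripper_width: 0.1
```

```bash
python3 - <<'E'
from plan import *
go((-165,0,150),(-165,0,47))
for n in ["scene","side","wrist"]:
    im,d=arm.get_image(n); im=im.copy(); i=arm.camera_info(n)
    for q in [(65,0,61),(133,0,60)]:
        u=proj(i,W(p,q)); cv2.circle(im,tuple(int(round(v)) for v in u),1,(255,255,255),-1)
    if n!="wrist": im=cv2.resize(im[130:280,150:350],(800,600),interpolation=2)
    cv2.imwrite(f"pics/{n}5.png",im[:,:,::-1])
E
```

```text
t 6.75 pos [515.8 108.1 172.9] F [0.2 0.8 0.2] w 0.1 q [ 0.992 -0.125  0.005 -0.003]
jig xy [116.7  41.5]
(-165, 0, 150) delta cm [ -2.93 -28.32  -2.29]
(-165, 0, 47) delta cm [ -2.93 -28.32 -12.59]
```

View pics/wrist5.png

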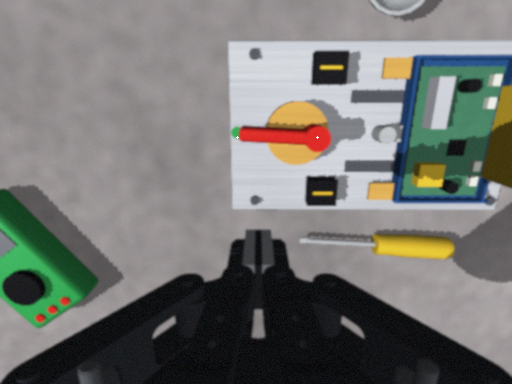

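View pics/side5.png

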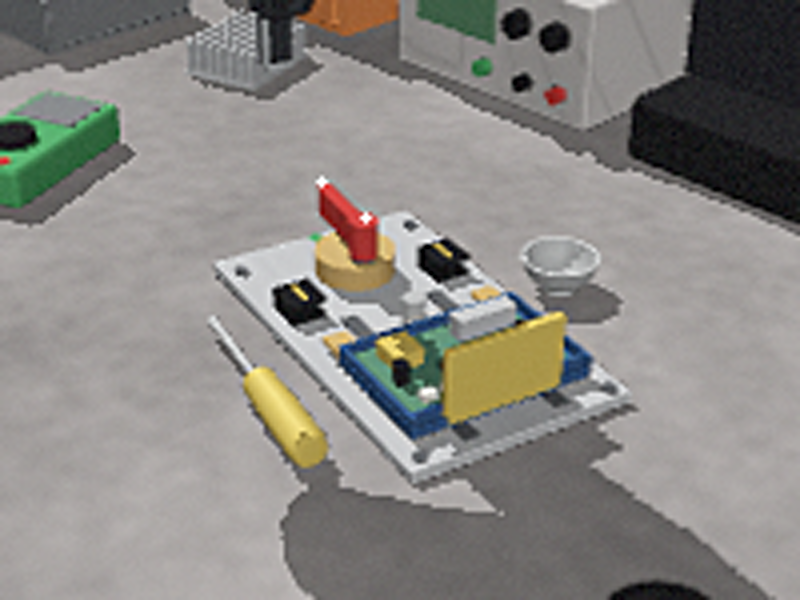

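The lever points straight at the green dot: in the wrist view it runs from the hub (317,138) to the end (240,133), beside the dot at (237,132). Moving behind the plate.

>>> {"api": "play_rows", "payload": {
  "motion": [0,-2.9,-28.3,-1,0,0,0,0,-2.9,-28.3,-1,0,0,0,0,-2.9,-28.3,-1,0,0,0,0,-2.9,-28.3,-1,0,0,0,0,-2.9,-28.3,-1,0,0,0]
}}

```text
clock: 7.52
position: [483.0, -178.7, 156.6]
ee_rot: [0.992, -0.127, -0.002, -0.0]
contact_force: [-0.6, -0.5, -0.1]
gripper_width: 0.0
```

>>> {"api": "play_rows", "payload": {
  "motion": [0,0,0,0,0,0,0,0,0,0,0,0,0,0]
}}

```text
clock: 7.78
position: [484.1, -176.0, 157.4]
ee_rot: [0.992, -0.126, -0.001, -0.0]
contact_force: [0.2, -0.2, 0.3]
gripper_width: 0.4
```

```bash
python3 - <<'E'
from plan import *
go((-165,0,100),(-165,0,47))
E
```

```text
t 7.775 pos [ 484.1 -176.   157.4] F [ 0.2 -0.2  0.3] w 0.4 q [ 0.992 -0.126 -0.001 -0.   ]
jig xy [-166.5    2.1]
(-165, 0, 100) delta cm [ 0.24  0.09 -5.74]
(-165, 0, 47) delta cm [  0.24   0.09 -11.04]
```

>>> {"api": "play_rows", "payload": {
  "motion": [0,0.2,0.1,-5.5,0,0,0,0,0.2,0.1,-11,0,0,0,0,0.2,0.1,-11,0,0,0]
}}

```text
clock: 8.15
position: [483.4, -173.9, 44.8]
ee_rot: [0.992, -0.125, -0.005, 0.0]
contact_force: [-0.1, 0.9, -0.2]
gripper_width: 0.3
```

```bash
python3 - <<'E'
from plan import *
go((-138,0,47),(-134,0,47),(-100,0,47),(-89,0,47))
for n in ["side","wrist"]:
    im,d=arm.get_image(n); im=im.copy(); i=arm.camera_info(n)
    if n!="wrist": im=cv2.resize(im[130:280,150:350],(800,600),interpolation=2)
    cv2.imwrite(f"pics/{n}6.png",im[:,:,::-1])
E
```

```text
t 8.15 pos [ 483.4 -173.9   44.8] F [-0.1  0.9 -0.2] w 0.3 q [ 0.992 -0.125 -0.005  0.   ]
jig xy [-164.6    3.3]
(-138, 0, 47) delta cm [0.98 2.5  0.22]
(-134, 0, 47) delta cm [1.07 2.89 0.22]
(-100, 0, 47) delta cm [1.91 6.18 0.22]
(-89, 0, 47) delta cm [2.19 7.25 0.22]
```

View pics/wrist6.png

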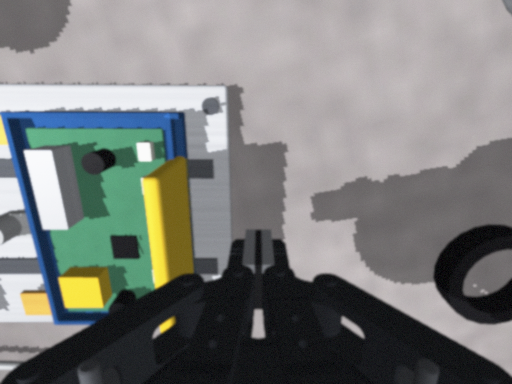

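View pics/side6.png

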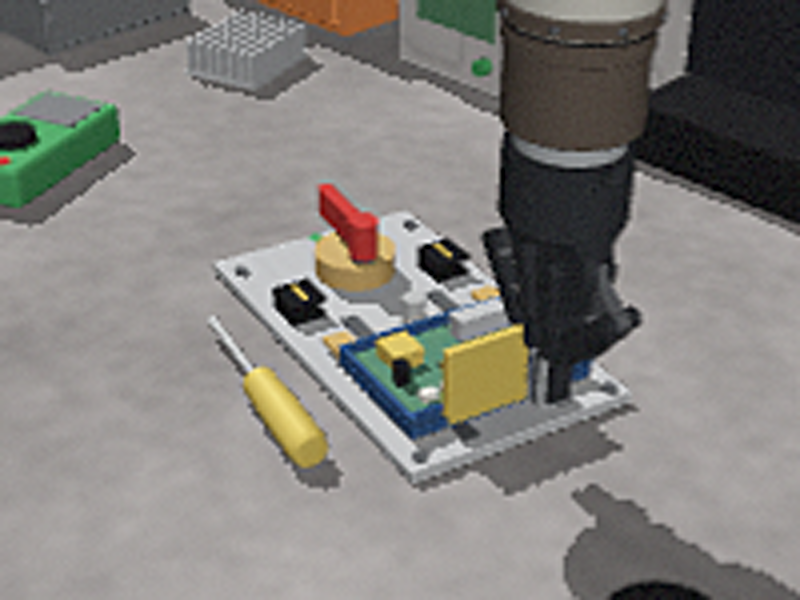

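Clear of the plate. The finger stands behind it near its middle (side view ~(550,390)). Pushing in stages.

>>> {"api": "play_rows", "payload": {
  "motion": [0,0.6,1.2,0.4,0,0,0,0,0.9,2.2,0.4,0,0,0,0,1.1,3,0.4,0,0,0,0,1.3,3.7,0.4,0,0,0,0,1.5,4.4,0.4,0,0,0]
}}

```text
clock: 8.88
position: [501.9, -131.2, 52.9]
ee_rot: [0.992, -0.126, 0.0, 0.0]
contact_force: [-0.3, -3.9, 3.7]
gripper_width: 0.1
```

```bash
python3 - <<'E'
from plan import *
go((-100,0,50),(-89,0,50),(-84,0,50))
for n in ["side","scene"]:
    im,d=arm.get_image(n); im=im.copy(); i=arm.camera_info(n)
    if n!="wrist": im=cv2.resize(im[130:280,150:350],(800,600),interpolation=2)
    cv2.imwrite(f"pics/{n}7.png",im[:,:,::-1])
E
```

```text
t 8.875 pos [ 501.9 -131.2   52.9] F [-0.3 -3.9  3.7] w 0.1 q [ 0.992 -0.126  0.     0.   ]
jig xy [-118.7   -4.1]
(-100, 0, 50) delta cm [ 0.07  1.91 -0.29]
(-89, 0, 50) delta cm [ 0.34  2.98 -0.29]
(-84, 0, 50) delta cm [ 0.46  3.47 -0.29]
```

View pics/scene7.png

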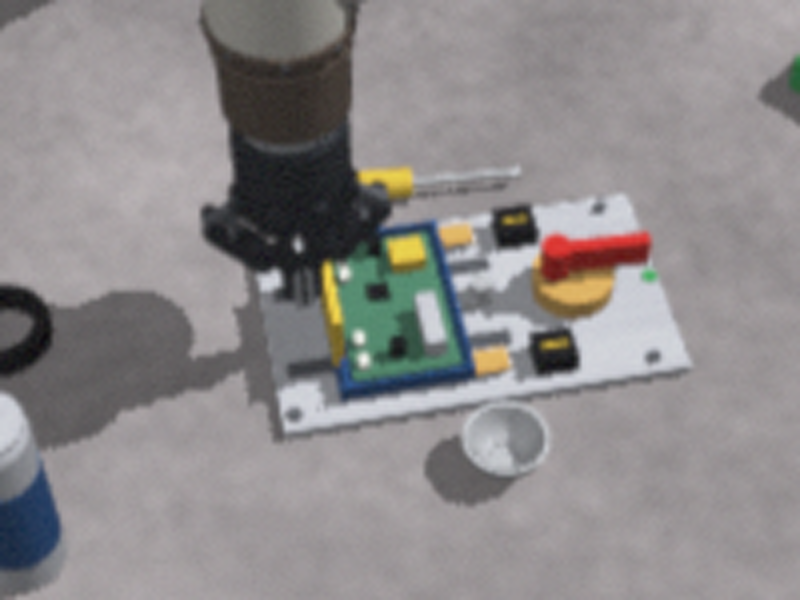

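View pics/side7.png

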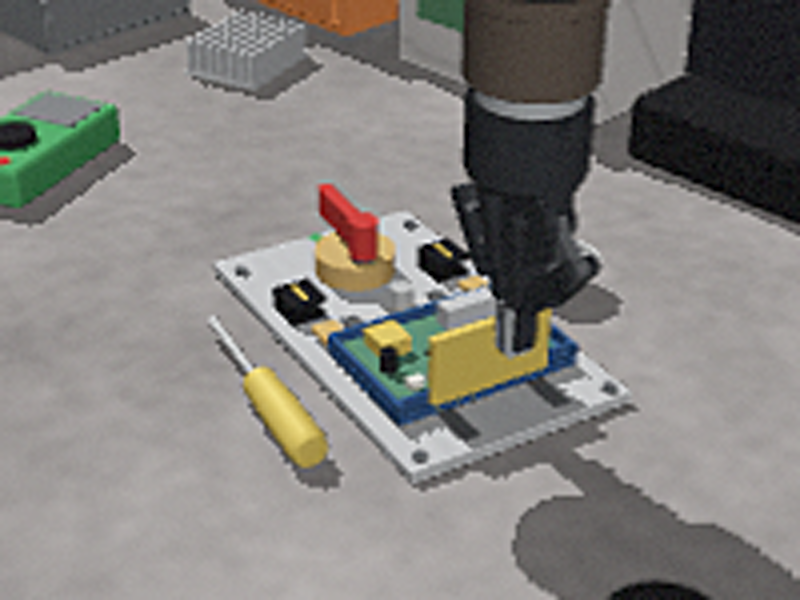

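The carriage is moving with about 4 N. The scene view shows it about halfway, with the plugs nearing the sockets. Continuing.

>>> {"api": "play_rows", "payload": {
  "motion": [0,0.1,0.7,-0.2,0,0,0,0,0.2,1.3,-0.3,0,0,0,0,0.3,1.9,-0.3,0,0,0]
}}

```text
clock: 9.35
position: [505.1, -112.1, 49.3]
ee_rot: [0.992, -0.126, 0.0, 0.0]
contact_force: [2.5, -3.9, -0.5]
gripper_width: -0.3
```

>>> {"api": "play_rows", "payload": {
  "motion": [0,0.1,0.4,0,0,0,0,0,0.2,0.8,0,0,0,0]
}}

```text
clock: 9.6
position: [506.9, -104.1, 49.3]
ee_rot: [0.992, -0.126, 0.0, -0.0]
contact_force: [2.3, -3.4, -1.1]
gripper_width: -0.2
```

```bash
python3 - <<'E'
from plan import *
go((-89,0,50),(-84,0,50))
for n in ["side","scene"]:
    im,d=arm.get_image(n); im=im.copy(); i=arm.camera_info(n)
    if n!="wrist": im=cv2.resize(im[130:280,150:350],(800,600),interpolation=2)
    cv2.imwrite(f"pics/{n}8.png",im[:,:,::-1])
E
```

```text
t 9.6 pos [ 506.9 -104.1   49.3] F [ 2.3 -3.4 -1.1] w -0.2 q [ 0.992 -0.126  0.    -0.   ]
jig xy [-91.1  -2.2]
(-89, 0, 50) delta cm [-0.17  0.26  0.07]
(-84, 0, 50) delta cm [-0.04  0.75  0.07]
```

View pics/scene8.png

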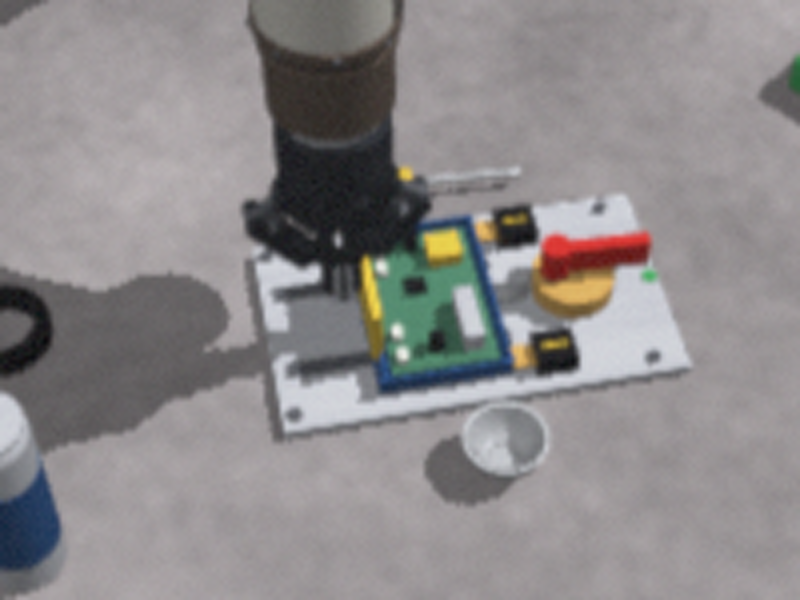

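>>> {"api": "play_rows", "payload": {
  "motion": [0,0,0.3,0,0,0,0,0,0.1,0.5,0,0,0,0]
}}

```text
clock: 9.95
position: [506.2, -101.8, 49.2]
ee_rot: [0.992, -0.125, -0.002, 0.002]
contact_force: [0.6, -21.7, -1.2]
gripper_width: -0.1
```

>>> {"api": "play_rows", "payload": {
  "motion": [0,0,0.2,0,0,0,0,0,0.1,0.4,0,0,0,0]
}}

```text
clock: 10.2
position: [506.1, -101.4, 49.3]
ee_rot: [0.992, -0.126, -0.003, 0.004]
contact_force: [1.8, -39.9, -1.0]
gripper_width: -0.1
```

Force climbs to 40 N with no further travel, which fits the solid stop. Holding briefly, then checking by picture before backing off.

```bash
python3 - <<'E'
from plan import *
go()
c,si=np.cos(p[2]),np.sin(p[2])
for n in ["side","scene"]:
    im,d=arm.get_image(n); im=im.copy(); i=arm.camera_info(n)
    for nm,z in [("push_face",47),("board",20)]:
        for r in arm.place_of(nm,n)[:1]:
            w=atz(i,r["uv"],z)[:2]-p[:2]; print(n,nm,r["confidence"],np.round([c*w[0]+si*w[1],-si*w[0]+c*w[1]],1))
    im=cv2.resize(im[160:250,200:320],(800,600),interpolation=2)
    cv2.imwrite(f"pics/{n}9.png",im[:,:,::-1])
E
```

```text
t 10.2 pos [ 506.1 -101.4   49.3] F [  1.8 -39.9  -1. ] w -0.1 q [ 0.992 -0.126 -0.003  0.004]
jig xy [-88.7  -0.8]
side push_face 0.57 [-83.1   6.4]
side board 0.86 [-24.1   9.5]
scene push_face 0.93 [-78.5   0.2]
scene board 0.66 [-33.9  -0.3]
```

View pics/scene9.png

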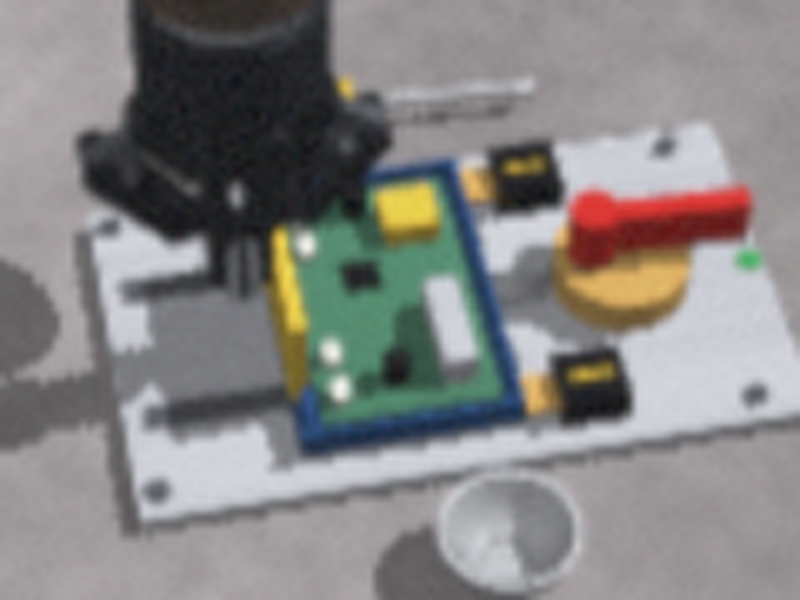

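View pics/side9.png

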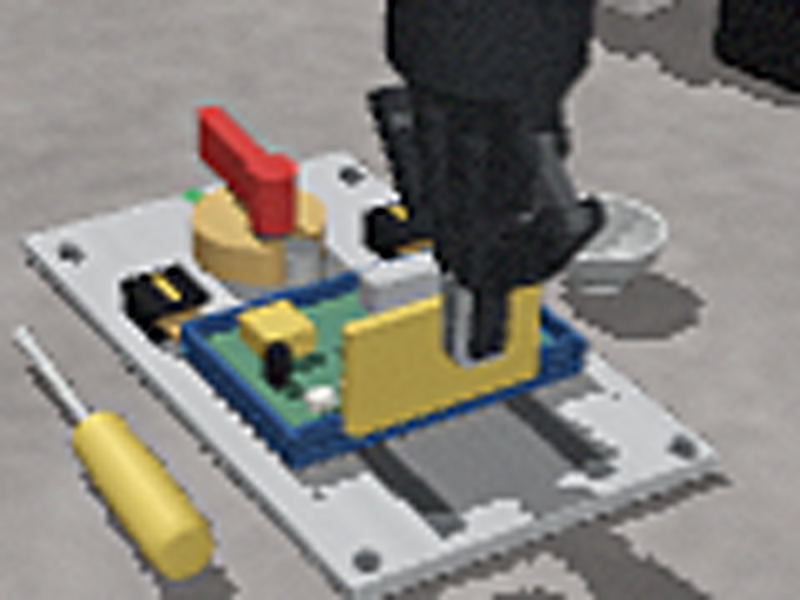

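```bash
python3 - <<'E'
from plan import *
c,si=np.cos(p[2]),np.sin(p[2])
d0=cv2.imread("pics/scene0.png")
im=cv2.resize(d0[160:250,200:320],(800,600),interpolation=2); cv2.imwrite("pics/s0same.png",im)
# green board/parts pattern: match template patch of the board's front -y corner region
i=I["scene"]
cur,_=arm.get_image("scene"); cur=cur[:,:,::-1].copy(); cv2.imwrite("pics/scene10.png",cur)
for (u0,v0,u1,v1) in [(240,205,264,228),(225,212,245,230),(245,202,262,222)]:
    T=d0[v0:v1,u0:u1]; r=cv2.matchTemplate(cur,T,cv2.TM_CCOEFF_NORMED); _,m,_,l=cv2.minMaxLoc(r)
    # subpixel
    def sp(a,b,c_): return 0.5*(a-c_)/(a-2*b+c_)
    x,y=l; dx=sp(r[y,x-1],r[y,x],r[y,x+1]); dy=sp(r[y-1,x],r[y,x],r[y+1,x])
    m0=np.array([(u0+u1)/2,(v0+v1)/2]); m1=m0+[x+dx-u0,y+dy-v0]
    w=(atz(i,m1,23)-atz(i,m0,23))[:2]; print(m,m1-m0,"travel",[c*w[0]+si*w[1],-si*w[0]+c*w[1]])
E
```

```text
0.9376896023750305 [15.80107117 -2.33401489] travel [np.float64(45.01090050295126), np.float64(-0.7735844233758318)]
0.9613097310066223 [15.97862244 -2.61349487] travel [np.float64(44.97381724388104), np.float64(0.059468503595944355)]
0.9688507914543152 [15.81341553 -1.99920654] travel [np.float64(45.235828100708275), np.float64(-1.890824115668405)]
```

View pics/s0same.png

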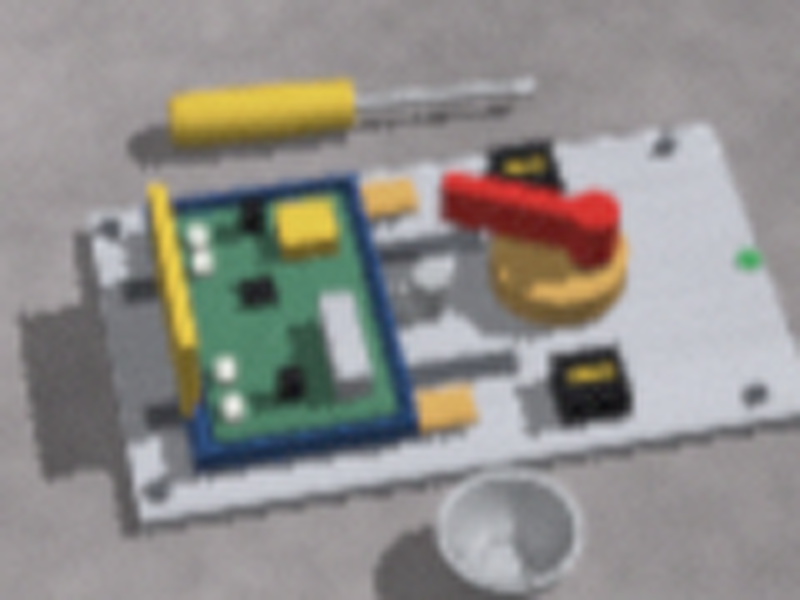

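Template matching gives 45.0 mm of travel, so the carriage is fully home. Backing off along the jig's -x, then up.

>>> {"api": "play_rows", "payload": {
  "motion": [0,-0.3,-1,0,0,0,0,0,-0.7,-2.5,0,0,0,0,0,-1.1,-4.2,0,0,0,0,0,-1.1,-4.5,6,0,0,0,0,-1.1,-4.5,12,0,0,0]
}}

```text
clock: 11.18
position: [496.9, -140.9, 170.4]
ee_rot: [0.992, -0.126, -0.001, 0.0]
contact_force: [1.9, 0.3, 0.5]
gripper_width: 0.2
```

>>> {"api": "play_rows", "payload": {
  "motion": [0,-2,-6,3,0,0,0,0,-2,-10,3,0,0,0,0,-2,-10,3,0,0,0,0,-2,-10,3,0,0,0]
}}

```text
clock: 11.68
position: [477.1, -240.3, 199.1]
ee_rot: [0.992, -0.126, -0.0, -0.0]
contact_force: [-0.6, 0.5, -0.7]
gripper_width: -0.1
```

```bash
python3 - <<'E'
from plan import *
go()
c,si=np.cos(p[2]),np.sin(p[2])
d0=cv2.imread("pics/scene0.png"); i=I["scene"]
cur,_=arm.get_image("scene"); cur=cur[:,:,::-1].copy()
def sp(a,b,c_): return 0.5*(a-c_)/(a-2*b+c_)
for (u0,v0,u1,v1) in [(240,205,264,228),(225,212,245,230),(245,202,262,222)]:
    r=cv2.matchTemplate(cur,d0[v0:v1,u0:u1],cv2.TM_CCOEFF_NORMED); _,m,_,(x,y)=cv2.minMaxLoc(r)
    m0=np.array([(u0+u1)/2,(v0+v1)/2]); m1=m0+[x+sp(r[y,x-1],r[y,x],r[y,x+1])-u0,y+sp(r[y-1,x],r[y,x],r[y+1,x])-v0]
    w=(atz(i,m1,23)-atz(i,m0,23))[:2]; print(round(m,2),"travel",np.round([c*w[0]+si*w[1],-si*w[0]+c*w[1]],1))
cv2.imwrite("pics/fin.png",cv2.resize(cur[130:280,150:350],(800,600),interpolation=2))
E
```

```text
t 11.675 pos [ 477.1 -240.3  199.1] F [-0.6  0.5 -0.7] w -0.1 q [ 0.992 -0.126 -0.    -0.   ]
jig xy [-230.5   -7. ]
0.94 travel [44.9 -0.7]
0.96 travel [44.8 -0. ]
0.97 travel [45.2 -2. ]
```

View pics/fin.png

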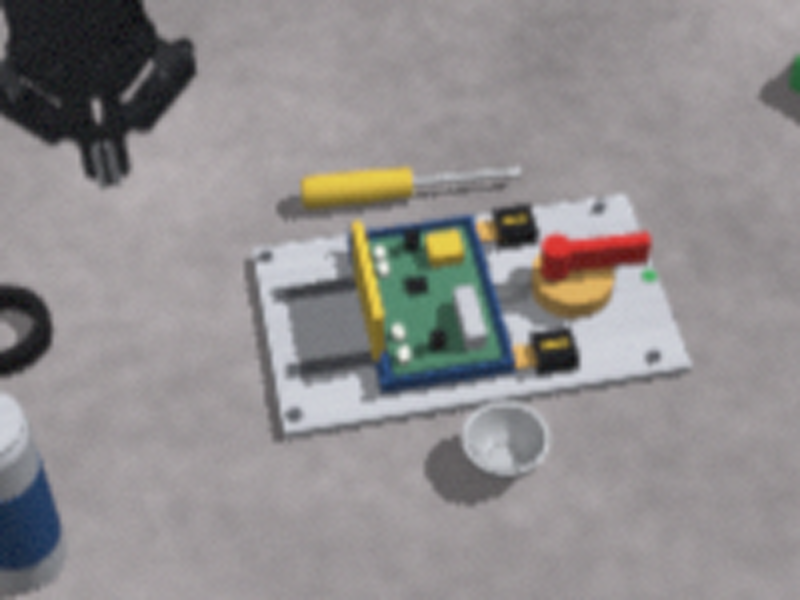

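```bash
python3 -c "
from bench import arm
print(arm.job_done())"
```

```text
the job is handed in; nothing more can be done
None
```

The board is plugged in and I handed the job in after about 12 s of robot time; the hand-in reports no verdict. With the fingers shut, I swept the red lever clockwise (from above) to point at the green dot. I then pushed the yellow plate until the carriage stopped, and backed the arm clear.

- **Lever:** the pictures put it within about 5° of the low point (the limit is 20°). I judged this by eye and didn't compute the angle.
- **Carriage:** it hit a hard stop, with force rising to about 40 N and no further travel. Image matching before and after I backed off gave 44.8–45.2 mm of travel, against 45 mm for fully home.
- **Board and surroundings:** the last picture shows the board in its nest. The screwdriver and dish look unmoved beside the jig, and the arm reads no contact force. I did not re-measure the positions of the loose things.
- **Disagreement:** while the finger was on the plate, the side camera placed the push face about 5 mm further back than the scene camera did. The finger partly hid the plate and that detection had low confidence, so I relied on the image matching and the force rise.

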